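# Tip a long rail out through a short carton mouth and hold it over the mat

### The arm

A 6-joint arm with a two-finger parallel gripper is mounted at the origin on the work surface. World frame = base frame: x ahead of the robot, y to its left, z up, the work surface at z = 0. Lengths are in m, angles in rad, forces in N, time in s.
With the tool pointing down it reaches from about 0.375 to 0.975 m from the base axis. Payload 3.8 kg.
Tool frame: the origin (TCP) lies midway between the tips of the shut fingers; the grasp point (between the pads) lies 19 mm behind it; x points along the fingers, z is the direction in which the jaws open and shut, and the axes are right-handed (so a half turn about x gives the same grasp; the last joint's range is limited). The gripper opens to 85 mm and grips with 20 to 120 N. Pads are 22 mm wide; open, the fingers measure 114 mm over their backs; the gripper's body (76 mm by 85 mm) begins 54 mm behind the grasp point. The pads swing forward as they close: fully open they stand 13 mm farther back than shut.
Start: joints at [-1.286, 0.264, 1.604, -0, 1.274, -0.037], TCP at [0.213, -0.64, 0.231] pointing down, gripper open.
Joint ranges: [-2.63, 2.63], [-0.94, 2.18], [0.31, 2.57], [-1.31, 4.45], [0, 2.66], [-2.55, 2.55]. Speed limits (rad/s): [2.57, 2.57, 3.14, 3.14, 3.14, 3.14].

### API

Orientations are given as a rotation vector (axis times angle).
In Python, from workcell import * gives the robot as it stands. The module is installed in compiled form; this text tells all that it offers.
- The arm moves only by the tool carry_out, never from a script. Its arguments are lists of equal length, an entry for each row: "offset": the shift along the tool's x, y, z in cm, a list of three; "delta_rot": the turn, a rotation vector about the tool's x, y, z in degrees, a list of three. A call has exactly 5 rows; each row shifts and turns the commanded pose from where the row before left it, along the tool's axes as they then stand; what a row does not reach is not made up. A row lasts 1/12 s, in which the tool goes at most 41.7 mm and 7.16 degrees, less where a joint would pass 70% of its speed; a pose out of reach is approached as far as the arm can. A call is refused whole if a number of a shift passes 4.17 or a number of a turn 7.16, either way. A call with a gripper value outside its range is refused whole. "fingers" is the opening, from -1 (shut) to 1 (fully open), set as the call begins (left out, the last holds). The fingers move at their own pace and stop on an object; "newtons" is the grip in N (left out, the last holds). Time passes only in rows, so rows that do not move let the fingers close, or fill a call up. It gives the time, the measured TCP pose, the force and the opening at its end, in the units of the state.
- read_state(): the state, without advancing time (a new reading comes with each control period).
- read_camera(name): name is "side" or "top" or "wrist"; returns (picture, depth): 384x512x3 uint8, red, green, blue; 384x512 float32, m along the optical axis (not along the pixel's ray), 0 where there is no reading.
- get_calibration(name): a dict with "fx", "fy", "cx", "cy" (pixels), "R" (3x3) and "t" (3): a world point X has camera coordinates R X + t; the wrist camera has in their place "mount" (4x4, takes a point from camera to tool coordinates, whose origin is the TCP and whose axes are the tool frame's). Camera axes: x right, y down, z forward; pixel columns grow to the right and rows downward; lengths in m; the calibration is good to about 2 mm. A picture is of the moment at which its call begins: read the wrist's pose just before it. get_calibration takes no time and is no camera call.
- finish_job(): hands the job in, once; it reports no verdict.
The state is a dict: "time": time; "q": joint angles; "joint_vel": joint speeds; "joint_torque": joint torques, N m; "tool_pos": TCP position; "tcp_rot": TCP orientation; "wrist_force": force on the tool from outside, world axes, zero at the start; "torque": the same for the moment, N m; "width": opening from 0.0 (shut) to 1.0 (fully open).
Only numpy, scipy, OpenCV 4.12 (cv2) and the standard library are available. Lean on these libraries where they do the work, as an engineer would, in place of code of your own. Each camera call takes 0.05 s, during which the arm holds its last target. There are 200 camera calls.

### The job

Take the slotted steel rail out of the shallow open carton. The mouth is shorter than the rail, so slide the rail back under the long flap, tip its other end up through the mouth and draw it out on the slant, without forcing the carton. Finish holding the rail in the gripper, level and still, some 10 to 25 cm above the middle of the rubber mat; do not put it down or let go, and leave everything else where it is.

Things in the scene. Friction and masses are not known exactly. Their poses are not given: they have to be found in the camera images.
- rail: Straight slotted steel rail, 250 mm long (x axis), 20 mm wide (y), 24 mm tall (z), about 0.25 kg, balanced at mid-length. Origin: centre of its underside. It starts level in the carton along the carton's x, its underside 25 mm above the counter on packing strips, at least 70 mm free either side of its centre line, both ends under flaps. Grip it across its 20 mm width from above at mid-length.
- rail_end_a (a point): Centre of the rail's end face under the SHORT flap, +125 mm along the rail's x from its middle, 12 mm above its underside.
- rail_end_b (a point): Centre of the rail's other end face, under the LONG flap, -125 mm along the rail's x, 12 mm above its underside.
- carton: Shallow rigid cardboard carton fixed to the counter, 310 mm (x) by 240 mm (y) by 79 mm tall, walls and floor 5 mm; origin at the centre of its underside, z up, -x end nearer the robot. Inside x runs -150 to +150 mm. Its ends are covered by a LONG flap (-x end) and a SHORT flap (+x end); the mouth between them is 195 mm long. A divider (4 mm, 75 mm tall) runs along x at y = -47 mm.
- long_flap_edge (a point): Middle of the free edge of the LONG flap, at carton x = -70, y = 0, on its underside 75 mm above the counter. The flap is fixed, 4 mm thick (75 to 79 mm up), spans the carton's whole width and covers all from here to the -x wall.
- short_flap_edge (a point): Middle of the free edge of the SHORT flap, at carton x = +125, y = 0, on its underside 75 mm above the counter; fixed, 4 mm thick, whole width, covers all from here to the +x wall.
- bay (a point): Middle of the floor of the rail's bay, at carton x = 0, y = +35 mm, 5 mm above the counter. The bay is y = -45 to +115 mm. Two packing strips 20 mm wide (x), tops 25 mm above the counter, cross it at carton x = -70 and +80 mm. The rail's middle starts 8 to 22 mm from here towards the short flap, so slide it 20 to 40 mm towards the long flap before tipping.
- mat: Dark rubber mat fixed flat on the counter, 280 mm (x) by 220 mm (y) by 3 mm thick, origin at the centre of its underside. The mat may lie on either side of the robot, the carton on the other.
- brick: Black power adapter 100 x 46 x 32 mm, loose in the carton's narrow side bay (y below -49 mm); origin at the centre of its underside. Leave alone.
- dish: Small grey open parts dish 60 x 45 x 22 mm standing on a corner of the mat; origin at the centre of its underside. Leave alone.
- tape: Roll of paper tape lying flat, 96 mm across, 24 mm tall, at the far edge of the counter; origin at the centre of its underside. Leave alone.
- mug: White mug 95 mm tall, 80 mm across, at the right side of the counter; origin at the centre of its underside. Leave alone.
- screwdriver: Screwdriver with a black handle lying at the left side of the counter; origin at its middle, underside. Leave alone.
- smallbox: Small cardboard box 90 x 120 x 60 mm at the right side of the counter; origin at the centre of its underside. Leave alone.

How it is judged:
By the outcome, as a careful person would: the job done as asked, in the order asked, and still so for the second after the job is handed in, while the arm keeps its last pose, push and grip.
It also fails if it takes over 48 s, if anything falls off the work surface, if the arm or the gripper's body presses on something with over 40 N, if the wrist force passes 120 N, or if a joint passes its speed limit or range.

## Working session

There is one attempt and no reset: what is moved stays moved. The work goes in short steps, Python scripts to look and compute and a tool call to move; the robot and the scene stay as the last step left them, time stands still between calls to the robot, and variables do not carry over. Pictures are saved under pics/ and viewed, about 8 in all and at most 12, crops included, and the job is handed in when it is done.

Besides the shell and the picture viewer there is one more tool, called after "Call:" by a JSON object that holds its "method" and its "body". carry_out: Moves the arm, as the interface text tells. Its arguments: {"type":"object","properties":{"offset":{"type":"array"},"delta_rot":{"type":"array"},"fingers":{"type":"number"},"newtons":{"type":"number"}},"required":["offset","delta_rot"]}

```bash
mkdir -p pics; cat > h.py <<'E'
from workcell import *
import numpy as np, cv2
from scipy.spatial.transform import Rotation as Ro
def snap(n,f):
    s=read_state(); p,d=read_camera(n); c=get_calibration(n)
    v,u=np.mgrid[:384,:512]
    P=np.stack([(u-c['cx'])/c['fx']*d,(v-c['cy'])/c['fy']*d,d],-1)
    if 'mount' in c:
        M=np.array(c['mount']); P=P@M[:3,:3].T+M[:3,3]
        P=P@Ro.from_rotvec(s['tcp_rot']).as_matrix().T+s['tool_pos']
    else: P=(P-c['t'])@np.array(c['R'])
    P[d==0]=np.nan
    cv2.imwrite('pics/'+f+'.png',p[...,::-1]); np.save('pics/'+f+'.npy',P)
    return p,P,s
E
python3 - <<'E'
from h import *
p,P,s=snap('top','top0'); print(s)
print(Ro.from_rotvec(s['tcp_rot']).as_matrix().round(3))
snap('side','side0')
a=cv2.imread('pics/top0.png')
cv2.imwrite('pics/top0b.png',cv2.resize(a,(800,600)))
E
```

```text
{'time': 0.0, 'q': array([-1.28589818e+00,  2.64751733e-01,  1.60539942e+00, -3.25912681e-06,
        1.27368448e+00, -3.69164033e-02]), 'joint_vel': array([-0.00140322, -0.00011958,  0.00149873, -0.00012833, -0.00018564,
       -0.00061437]), 'joint_torque': array([-9.63925195e-04, -5.15116310e+01, -3.67314005e+01, -1.70903159e-04,
        1.27776770e-02,  1.69697199e-05]), 'tool_pos': array([ 0.21327369, -0.63964265,  0.22994925]), 'tcp_rot': array([ 0.97033655,  1.34624929, -0.96805689]), 'wrist_force': array([-0.35890655,  0.44720222,  0.01305907]), 'torque': array([-1.32102714e-02, -2.48759737e-05,  5.98069777e-03]), 'width': 1.0028915501044091}
[[-0.001  0.949  0.316]
 [ 0.002  0.316 -0.949]
 [-1.     0.    -0.002]]
```

View pics/top0.png

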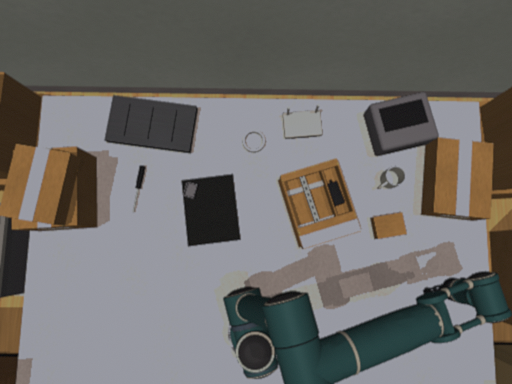

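View pics/side0.png

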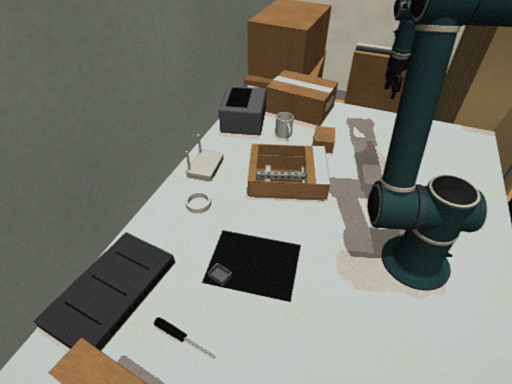

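The top view shows the carton at about (320,203), yawed, with the white long flap at its lower end. The rail runs along (310,200), the brick is at (336,193), and the mat is at (211,210) with the dish at its upper-left corner. The side view agrees.

```bash
python3 - <<'E'
from h import *
P=np.load('pics/top0.npy'); z=P[...,2]
m=np.zeros(z.shape,bool); m[150:255,270:370]=1
for lo,hi in((.065,.09),):
    q=P[m&(z>lo)&(z<hi)][:,:2].astype(np.float32); print(len(q),cv2.minAreaRect(q))
im=cv2.imread('pics/top0.png')
k=np.zeros(z.shape,bool); k[165:255,175:245]=1
d=k&(im.max(2)<60); q=P[d]; print(np.nanmedian(q,0)); print(cv2.minAreaRect(q[np.isfinite(q[:,0])][:,:2].astype(np.float32)))
print(P[200,310],P[185,306],P[215,314],P[189,190])
c=get_calibration('wrist');print(c)
E
```

```text
2087 ((0.5200557112693787, -0.24609263241291046), (0.3106526732444763, 0.24996058642864227), 17.755369186401367)
[0.48425631 0.19588025 0.00401845]
((0.4923742413520813, 0.20158977806568146), (0.27332496643066406, 0.21495631337165833), 7.968411922454834)
[ 0.53161686 -0.21036381  0.05022127] [ 0.59314903 -0.19400603  0.05089811] [ 0.47026837 -0.22596757  0.05472819] [0.5763787  0.28913092 0.00376572]
{'fx': 320.5642992975653, 'fy': 320.5642992975653, 'cx': 258.97501819308235, 'cy': 195.8382829257736, 'mount': array([[ 6.15578735e-05, -3.24122078e-01,  9.46015261e-01,
        -1.42629643e-01],
       [-1.00679071e-03, -9.46014804e-01, -3.24121856e-01,
         8.36093687e-02],
       [ 9.99999491e-01, -9.32487123e-04, -3.84557756e-04,
         1.83062101e-04],
       [ 0.00000000e+00,  0.00000000e+00,  0.00000000e+00,
         1.00000000e+00]])}
```

Call:
{"method": "carry_out", "body": {"offset": [[0, 2.9, -2.1], [0, 2.9, -2.1], [0, 2.9, -2.1], [0, 2.9, -2.1], [0, 2.9, -2.1]], "delta_rot": [[0, 0, 0], [0, 0, 0], [0, 0, 0], [0, 0, 0], [0, 0, 0]]}}

```text
time: 0.52
tool_pos: [0.3182, -0.4932, 0.2306]
tcp_rot: [0.97, 1.345, -0.969]
wrist_force: [0.1, 0.6, 0.6]
width: 1.002
```

Call:
{"method": "carry_out", "body": {"offset": [[0, 2.9, -2.1], [0, 2.9, -2.1], [0, 2.9, -2.1], [0, 2.9, -2.1], [0, 2.9, -2.1]], "delta_rot": [[0, 0, 0], [0, 0, 0], [0, 0, 0], [0, 0, 0], [0, 0, 0]]}}

```text
time: 0.93
tool_pos: [0.4226, -0.3476, 0.2308]
tcp_rot: [0.969, 1.345, -0.969]
wrist_force: [0.5, -0.2, -0.3]
width: 0.997
```

Call:
{"method": "carry_out", "body": {"offset": [[0, 2.9, -2.1], [0, 2.9, -2.1], [0, 2.9, -2.1], [0, 2.9, -2.1], [0, 2.6, -1.8]], "delta_rot": [[0, 0, 0], [0, 0, 0], [0, 0, 0], [0, 0, 0], [0, 0, 0]]}}

```text
time: 1.35
tool_pos: [0.5252, -0.2055, 0.2309]
tcp_rot: [0.969, 1.345, -0.969]
wrist_force: [-0.4, -0.6, 0.0]
width: 1.0
```

```bash
python3 - <<'E'
from h import *
p,P,s=snap('wrist','w1'); print(s['time'],s['tool_pos'],s['q'],'\n',Ro.from_rotvec(s['tcp_rot']).as_matrix().round(3))
E
```

```text
1.35 [ 0.52522302 -0.20554349  0.23086312] [-4.17404560e-01  5.54552002e-02  1.84469151e+00  3.74855699e-04
  1.24213414e+00  8.30972135e-01] 
 [[-0.     0.949  0.317]
 [ 0.001  0.317 -0.949]
 [-1.    -0.    -0.001]]
```

View pics/w1.png

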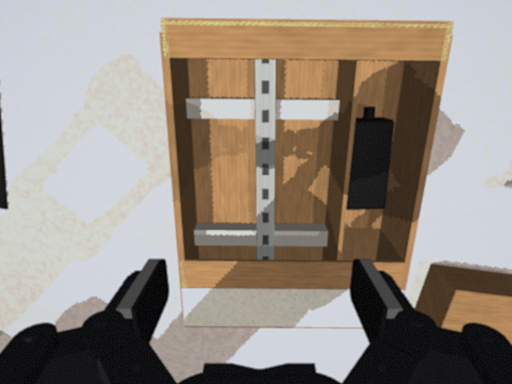

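The wrist view shows the rail at column 265, rows 60–260, with the short flap at the top (rows 22–58). The long flap is at the bottom (rows 262–325) and the brick at (370,160).

```bash
python3 - <<'E'
from h import *
P=np.load('pics/w1.npy'); z=P[...,2]
im=cv2.imread('pics/w1.png')
for r in (40,80,130,150,180,220,250,262,270,285,300,320,330): print(r,P[r,265].round(4))
# carton rect from points at flap level
m=(z>.074)&(z<.086); m[345:]=0
n,l,st,_=cv2.connectedComponentsWithStats(m.astype(np.uint8))
print(st[1:][st[1:,4]>100])
q=P[m&(np.mgrid[:384,:512][1]>150)&(np.mgrid[:384,:512][1]<470)][:,:2].astype(np.float32)
print(cv2.minAreaRect(q))
# rail: height 45-53 near col 265
k=np.zeros(z.shape,bool);k[62:258,245:285]=1
k&=(z>.042)&(z<.055)
q=P[k]; v=np.linalg.svd(q[:,:2]-q[:,:2].mean(0))[2][0]; print(len(q),q.mean(0),v,np.degrees(np.arctan(v[1]/v[0])))
e=np.array([.9525,.305]);n=np.array([-.305,.9525])
t=(q[:,:2]-[.520,-.246])@e; w=(q[:,:2]-[.52,-.246])@n; print(np.percentile(t,[0,1,99,100]),np.percentile(w,[1,10,50,90,99]))
# slots along centre line
line=im[60:262,263:268].mean((1,2)); 
dark=line<90; idx=np.flatnonzero(np.diff(dark.astype(int))); print(idx+60)
E
```

```text
40 [ 0.6406 -0.1724  0.0776]
80 [ 0.6114 -0.1828  0.0496]
130 [ 0.5668 -0.198   0.0482]
150 [ 0.548  -0.2044  0.0497]
180 [ 0.5179 -0.2146  0.0495]
220 [ 0.4746 -0.2293  0.0493]
250 [ 0.4393 -0.2413  0.0486]
262 [ 0.4419 -0.2399  0.0798]
270 [ 0.4324 -0.2431  0.0791]
285 [ 0.415  -0.249   0.0793]
300 [ 0.3969 -0.2552  0.0793]
320 [ 0.3726 -0.2634  0.0804]
330 [ 0.2919 -0.2922 -0.0004]
[[  159    17   295   311 28417]]
((0.5184903144836426, -0.24727138876914978), (0.31096866726875305, 0.2462465912103653), 17.871801376342773)
3782 [ 0.53818394 -0.20715582  0.04900016] [-0.94675408 -0.32195763] 18.781355499096072
[-0.08499994 -0.08226136  0.12128525  0.12247423] [0.02094494 0.023472   0.0314476  0.03944596 0.04180852]
[ 61  81  92 110 120 137 149 162 173 189 197 212 222 234 244 255]
```

```bash
python3 - <<'E'
from h import *
P=np.load('pics/w1.npy'); im=cv2.imread('pics/w1.png')
e=np.array([.9517,.3069])
L=im[:,262:269].mean((1,2)); T=((P[:,265,:2])-[.5185,-.2473])@e
for r in range(58,262): print(r,'%.4f'%T[r],int(L[r]),end=' | ')
a=cv2.resize(im[50:270,190:340],None,fx=3.6,fy=2.7,interpolation=cv2.INTER_CUBIC); cv2.imwrite('pics/w1c.png',a)
E
```

```text
58 0.1252 115 | 59 0.1267 89 | 60 0.1258 82 | 61 0.1249 83 | 62 0.1241 97 | 63 0.1233 147 | 64 0.1224 182 | 65 0.1214 192 | 66 0.1206 193 | 67 0.1197 191 | 68 0.1189 192 | 69 0.1180 191 | 70 0.1171 191 | 71 0.1162 191 | 72 0.1154 191 | 73 0.1144 191 | 74 0.1136 190 | 75 0.1127 191 | 76 0.1118 191 | 77 0.1109 191 | 78 0.1100 193 | 79 0.1091 188 | 80 0.1082 150 | 81 0.1073 103 | 82 0.1064 85 | 83 0.1055 85 | 84 0.1046 87 | 85 0.1037 86 | 86 0.1028 86 | 87 0.1019 87 | 88 0.1010 87 | 89 0.1001 86 | 90 0.0992 86 | 91 0.0983 86 | 92 0.0974 93 | 93 0.0964 132 | 94 0.0955 173 | 95 0.0946 189 | 96 0.0937 190 | 97 0.0928 189 | 98 0.0918 189 | 99 0.0909 190 | 100 0.0900 189 | 101 0.0891 189 | 102 0.0881 188 | 103 0.0872 189 | 104 0.0863 189 | 105 0.0854 189 | 106 0.0844 189 | 107 0.0834 190 | 108 0.0825 188 | 109 0.0816 167 | 110 0.0807 123 | 111 0.0797 93 | 112 0.0787 89 | 113 0.0778 90 | 114 0.0768 91 | 115 0.0758 90 | 116 0.0748 90 | 117 0.0740 91 | 118 0.0730 90 | 119 0.0719 91 | 120 0.0711 88 | 121 0.0701 100 | 122 0.0691 145 | 123 0.0681 179 | 124 0.0672 188 | 125 0.0659 188 | 126 0.0651 
[... 1613 characters left out ...]
22 -0.0387 86 | 223 -0.0404 112 | 224 -0.0418 122 | 225 -0.0422 123 | 226 -0.0439 122 | 227 -0.0446 122 | 228 -0.0461 122 | 229 -0.0469 122 | 230 -0.0480 122 | 231 -0.0499 122 | 232 -0.0508 122 | 233 -0.0520 122 | 234 -0.0541 111 | 235 -0.0548 84 | 236 -0.0552 63 | 237 -0.0572 60 | 238 -0.0582 61 | 239 -0.0595 61 | 240 -0.0607 62 | 241 -0.0623 62 | 242 -0.0633 61 | 243 -0.0648 65 | 244 -0.0657 84 | 245 -0.0666 103 | 246 -0.0684 104 | 247 -0.0689 101 | 248 -0.0704 100 | 249 -0.0722 100 | 250 -0.0736 100 | 251 -0.0744 100 | 252 -0.0754 100 | 253 -0.0770 100 | 254 -0.0790 101 | 255 -0.0807 98 | 256 -0.0810 76 | 257 -0.0822 54 | 258 -0.0841 49 | 259 -0.0701 52 | 260 -0.0704 58 | 261 -0.0698 75 |
```

View pics/w1c.png

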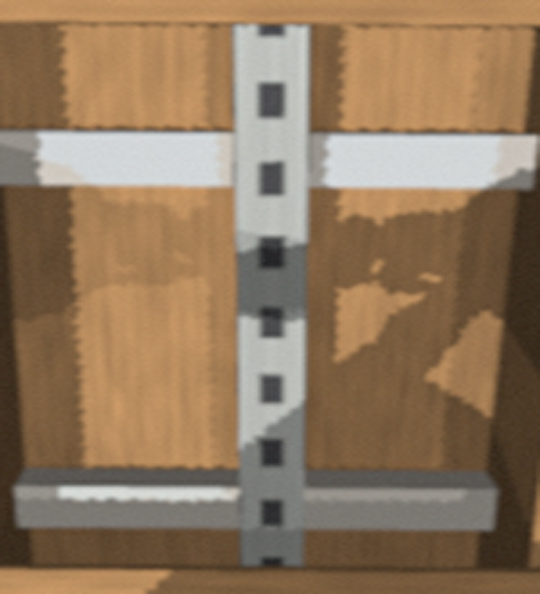

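Slot pitch is about 27 mm, so the rail's middle is at carton x of either 8 or 22 mm. I'll tilt the wrist camera to look under the long flap for end B.

Call:
{"method": "carry_out", "body": {"offset": [[2, 0.3, 0], [2, 0.3, 0], [2, 0.6, 0], [2, 0.6, 0], [2, 1, 0]], "delta_rot": [[0, 0, -6], [0, 0, -6], [0, 0, -6], [0, 0, -6], [0, 0, -6]]}}

```text
time: 1.82
tool_pos: [0.5311, -0.206, 0.1271]
tcp_rot: [0.618, 1.637, -1.359]
wrist_force: [-0.3, -1.6, 0.4]
width: 1.003
```

```bash
python3 - <<'E'
from h import *
p,P,s=snap('wrist','w2'); print(s['time'],s['tool_pos'],s['q'],'\n',Ro.from_rotvec(s['tcp_rot']).as_matrix().round(3))
e=np.array([.9517,.3069]);n=np.array([-.3069,.9517])
t=(P[...,:2]-[.5185,-.2473])@e; w=(P[...,:2]-[.5185,-.2473])@n; z=P[...,2]
k=(abs(w-.032)<.014)&(z>.02)&(z<.056)&(t<-.06)
for lo in np.arange(-.16,-.06,.005):
    b=k&(t>=lo)&(t<lo+.005); print('%.3f'%lo,b.sum(),np.round(np.percentile(z[b],[5,50,95]),3) if b.any() else '', end=' | ')
E
```

```text
1.8167 [ 0.53112143 -0.20602036  0.12710529] [-0.24719058  0.45080101  1.64496908 -0.27650275  1.50319423  1.08514999] 
 [[-0.476  0.82   0.317]
 [-0.161  0.273 -0.949]
 [-0.864 -0.503  0.002]]
-0.160 0  | -0.155 47 [0.021 0.025 0.029] | -0.150 117 [0.023 0.026 0.03 ] | -0.145 0  | -0.140 0  | -0.135 0  | -0.130 0  | -0.125 0  | -0.120 0  | -0.115 0  | -0.110 0  | -0.105 39 [0.048 0.049 0.049] | -0.100 55 [0.048 0.049 0.05 ] | -0.095 55 [0.048 0.049 0.05 ] | -0.090 62 [0.048 0.049 0.05 ] | -0.085 71 [0.048 0.049 0.05 ] | -0.080 78 [0.025 0.049 0.05 ] | -0.075 87 [0.025 0.049 0.05 ] | -0.070 85 [0.025 0.049 0.05 ] | -0.065 102 [0.024 0.049 0.05 ] |
```

View pics/w2.png

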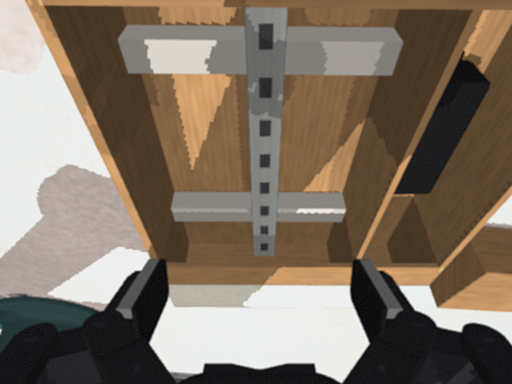

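Row 255 shows end B under the long flap at carton x of about -104 mm, so the middle is at +21 mm, at world (0.529, -0.210). Plan:
1. Set the tool upright and grip.
2. Slide back 35 mm.
3. Tip 18° while raising 32 mm.
4. Draw the rail out along its axis.

Call:
{"method": "carry_out", "body": {"offset": [[0, 0, 0], [0, 0, 0], [0, 0, 0], [0, 0, 0], [0, 0, 0]], "delta_rot": [[0, 0, 6], [0, 0, 6], [0, 0, 6], [0, 0, 6], [0, 0, 6]]}}

```text
time: 2.28
tool_pos: [0.531, -0.2061, 0.1279]
tcp_rot: [0.972, 1.339, -0.965]
wrist_force: [-0.1, -0.0, -1.1]
width: 0.999
```

Call:
{"method": "carry_out", "body": {"offset": [[0.8, -0.33, 0.28], [0, 0, 0], [0, 0, 0], [0, 0, 0], [0, 0, 0]], "delta_rot": [[0, 0, 0], [0, 0, 0], [0, 0, 0], [0, 0, 0], [0, 0, 0]]}}

```text
time: 2.7
tool_pos: [0.5292, -0.2093, 0.119]
tcp_rot: [0.968, 1.345, -0.969]
wrist_force: [0.2, 0.6, 0.0]
width: 1.001
```

```bash
python3 - <<'E'
from h import *
p,P,s=snap('wrist','w3'); R=Ro.from_rotvec(s['tcp_rot']).as_matrix();print(s['time'],s['tool_pos'],'\n',R.round(4))
z=P[...,2]
k=np.zeros(z.shape,bool);k[:,225:305]=1
k&=(z>.046)&(z<.052)&(np.abs(P[...,0]-.53)<.06)
q=P[k]; v=np.linalg.svd(q[:,:2]-q[:,:2].mean(0),full_matrices=False)[2][0]; print(len(q),q.mean(0),np.degrees(np.arctan(v[1]/v[0])))
T=(q-s['tool_pos'])@R; print(np.percentile(T,[1,50,99],axis=0))
E
```

```text
2.7 [ 0.52920535 -0.20929269  0.11897906] 
 [[-7.000e-04  9.484e-01  3.172e-01]
 [-2.000e-04  3.172e-01 -9.484e-01]
 [-1.000e+00 -7.000e-04 -1.000e-04]]
4703 [ 0.5355162  -0.20822963  0.04905942] 19.259474013823386
[[ 0.0684647  -0.06140647 -0.00877181]
 [ 0.06991321  0.00906623  0.00081629]
 [ 0.07146855  0.06344949  0.01081774]]
```

Call:
{"method": "carry_out", "body": {"offset": [[2.5, 0, 0.1], [2.5, 0, 0], [2, 0, 0], [2, 0, 0], [0, 0, 0]], "delta_rot": [[0.5, 0, 0], [0, 0, 0], [0, 0, 0], [0, 0, 0], [0, 0, 0]]}}

```text
time: 3.17
tool_pos: [0.5257, -0.2085, 0.0245]
tcp_rot: [0.974, 1.35, -0.978]
wrist_force: [-0.4, -0.0, -0.7]
width: 1.001
```

Call:
{"method": "carry_out", "body": {"offset": [[1, 0, 0], [0, 0, 0], [0, 0, 0], [0, 0, 0], [0, 0, 0]], "delta_rot": [[0, 0, 0], [0, 0, 0], [0, 0, 0], [0, 0, 0], [0, 0, 0]]}}

```text
time: 3.58
tool_pos: [0.5296, -0.2109, 0.0204]
tcp_rot: [0.976, 1.339, -0.975]
wrist_force: [-0.0, -0.3, 0.5]
width: 1.004
```

```bash
python3 - <<'E'
from h import *
s=read_state(); print(s['time'],s['tool_pos'],s['wrist_force'],Ro.from_rotvec(s['tcp_rot']).as_matrix().round(4))
E
```

```text
3.5833 [ 0.52960802 -0.21091269  0.02040218] [-0.03736343 -0.25505813  0.49217674] [[ 0.0022  0.9514  0.308 ]
 [-0.001   0.3081 -0.9514]
 [-1.      0.0017  0.0016]]
```

Call:
{"method": "carry_out", "body": {"offset": [[0.1, 0, 0], [0, 0, 0], [0, 0, 0], [0, 0, 0], [0, 0, 0]], "delta_rot": [[-1, 0, 0], [0, 0, 0], [0, 0, 0], [0, 0, 0], [0, 0, 0]]}}

```text
time: 4.0
tool_pos: [0.5285, -0.2105, 0.0182]
tcp_rot: [0.962, 1.347, -0.962]
wrist_force: [-0.0, -0.3, 0.4]
width: 1.001
```

Call:
{"method": "carry_out", "body": {"offset": [[0, 0, 0], [0, 0, 0], [0, 0, 0], [0, 0, 0], [0, 0, 0]], "delta_rot": [[0, 0, 0], [0, 0, 0], [0, 0, 0], [0, 0, 0], [0, 0, 0]], "fingers": -1, "newtons": 70}}

```text
time: 4.42
tool_pos: [0.5285, -0.2105, 0.018]
tcp_rot: [0.962, 1.348, -0.962]
wrist_force: [0.2, 1.0, -0.0]
width: 0.3
```

Call:
{"method": "carry_out", "body": {"offset": [[0, 0, 0], [0, 0, 0], [0, 0, 0], [0, 0, 0], [0, 0, 0]], "delta_rot": [[0, 0, 0], [0, 0, 0], [0, 0, 0], [0, 0, 0], [0, 0, 0]]}}

```text
time: 4.83
tool_pos: [0.5288, -0.2106, 0.0182]
tcp_rot: [0.962, 1.347, -0.962]
wrist_force: [0.8, -0.9, 0.7]
width: 0.221
```

Call:
{"method": "carry_out", "body": {"offset": [[-0.2, -0.3, 0], [0, -0.8, 0], [0, -0.8, 0], [0, -0.8, 0], [0, -0.8, 0]], "delta_rot": [[0, 0, 0], [0, 0, 0], [0, 0, 0], [0, 0, 0], [0, 0, 0]]}}

```text
time: 5.25
tool_pos: [0.4938, -0.2218, 0.0196]
tcp_rot: [0.962, 1.349, -0.963]
wrist_force: [0.1, 0.4, -1.1]
width: 0.222
```

Call:
{"method": "carry_out", "body": {"offset": [[0, 0, 0], [0, 0, 0], [0, 0, 0], [0, 0, 0], [0, 0, 0]], "delta_rot": [[0, 0, 0], [0, 0, 0], [0, 0, 0], [0, 0, 0], [0, 0, 0]]}}

```text
time: 5.67
tool_pos: [0.4959, -0.2218, 0.0202]
tcp_rot: [0.962, 1.347, -0.962]
wrist_force: [-0.3, 0.0, -2.2]
width: 0.223
```

```bash
python3 - <<'E'
from h import *
p,P,s=snap('wrist','w4'); R=Ro.from_rotvec(s['tcp_rot']).as_matrix();print(s['time'],s['tool_pos'],s['wrist_force'],s['torque'],s['width'],'\n',R.round(4))
e=np.array([.9517,.3069]);n=np.array([-.3069,.9517])
print('tcp carton',(s['tool_pos'][:2]-[.5185,-.2473])@e)
E
```

```text
5.6667 [ 0.49587351 -0.22183794  0.02022218] [-0.30926339  0.01456725 -2.20766483] [ 0.04017586 -0.02222408  0.00610921] 0.22281872567820551 
 [[ 5.000e-04  9.458e-01  3.247e-01]
 [-2.000e-04  3.247e-01 -9.458e-01]
 [-1.000e+00  4.000e-04  3.000e-04]]
tcp carton -0.013719320361790965
```

View pics/w4.png

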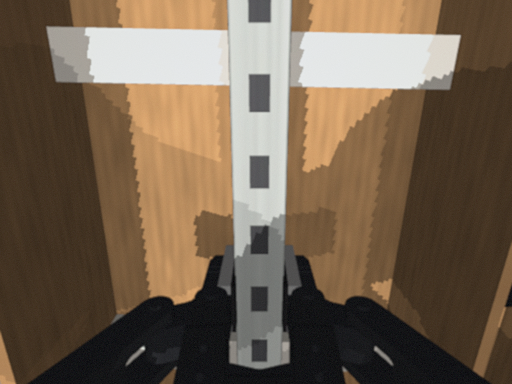

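The rail is held at mid-length, with the third-from-middle slots visible at columns 245–270, and its lifted weight reads 2.2 N. The middle is at carton x = -14 mm, a 35 mm slide. Now tipping.

Call:
{"method": "carry_out", "body": {"offset": [[-0.3, 0.08, 0], [-0.3, 0.08, 0], [-0.3, 0.08, 0], [-0.3, 0.08, 0], [-0.3, 0.08, 0]], "delta_rot": [[0, 0, 1.8], [0, 0, 1.8], [0, 0, 1.8], [0, 0, 1.8], [0, 0, 1.8]]}}

```text
time: 6.13
tool_pos: [0.4986, -0.2207, 0.0355]
tcp_rot: [1.052, 1.251, -0.841]
wrist_force: [-0.8, 0.1, -2.1]
width: 0.222
```

Call:
{"method": "carry_out", "body": {"offset": [[-0.3, 0.13, 0], [-0.3, 0.13, 0], [-0.3, 0.13, 0], [-0.3, 0.13, 0], [-0.3, 0.13, 0]], "delta_rot": [[0, 0, 1.8], [0, 0, 1.8], [0, 0, 1.8], [0, 0, 1.8], [0, 0, 1.8]]}}

```text
time: 6.55
tool_pos: [0.5014, -0.2198, 0.0516]
tcp_rot: [1.134, 1.152, -0.721]
wrist_force: [-0.1, 0.1, -1.4]
width: 0.222
```

Call:
{"method": "carry_out", "body": {"offset": [[0, 0, 0], [0, 0, 0], [0, 0, 0], [0, 0, 0], [0, 0, 0]], "delta_rot": [[0, 0, 0], [0, 0, 0], [0, 0, 0], [0, 0, 0], [0, 0, 0]]}}

```text
time: 6.97
tool_pos: [0.5015, -0.2197, 0.0512]
tcp_rot: [1.134, 1.154, -0.722]
wrist_force: [0.4, -0.5, -1.5]
width: 0.222
```

```bash
cat > geo.py <<'E'
from h import *
p,P,s=snap('wrist','g%d'%(read_state()['time']*100)); R=Ro.from_rotvec(s['tcp_rot']).as_matrix()
print(s['time'],s['tool_pos'],s['wrist_force'],s['torque'],s['width'],s['q'].round(2));print(R.round(3))
C=np.array([[.9517,.3069,0],[-.3069,.9517,0],[0,0,1]])
# rail top plane measured in tool frame: points with |tool z|<8mm, seen along +y side
T=(P-s['tool_pos'])@R; k=(abs(T[...,2])<.007)&(T[...,1]>.02)&(T[...,1]<.115)&(abs(T[...,0]+.03)<.02)
a=np.polyfit(T[k][:,1],T[k][:,0],1); print('rail top in tool: x=%.4f + %.4f y'%(a[1],a[0]),k.sum(),'ymax',T[k][:,1].max(),'z med',np.median(T[k][:,2]))
def car(t): return C@(np.array(s['tool_pos'])+R@np.array(t)-[.5185,-.2473,0])
sl=-a[0]; ang=np.arctan(sl); up=np.array([-np.cos(ang),-np.sin(ang),0]); ax=np.array([-np.sin(ang),np.cos(ang),0])
if abs(sl)>.5: raise SystemExit
ax=np.array([a[0],1,0])/np.hypot(a[0],1); dn=np.array([1,-a[0],0])/np.hypot(a[0],1)
c=np.array([a[1],0,0])
for n,l in(('A',.125),('mid',0),('B',-.125)): print(n,'top',car(c+l*ax).round(4),'bot',car(c+l*ax+.024*dn).round(4))
E
python3 geo.py
```

```text
6.9667 [ 0.50148404 -0.21968201  0.0512411 ] [ 0.36722264 -0.5469356  -1.5037291 ] [-0.06497739  0.22787552  0.0199108 ] 0.2222369926841328 [-0.62  0.1   2.2   0.4   0.69  0.33]
[[ 0.292  0.899  0.325]
 [ 0.1    0.309 -0.946]
 [-0.951  0.309  0.   ]]
rail top in tool: x=-0.0309 + 0.0013 y 10429 ymax 0.10864076821672346 z med -8.086301504168382e-05
A top [0.1017 0.0336 0.1191] bot [0.109  0.0338 0.0962]
mid top [-0.0173  0.0313  0.0806] bot [-0.0099  0.0315  0.0578]
B top [-0.1362  0.029   0.0422] bot [-0.1288  0.0292  0.0194]
```

Call:
{"method": "carry_out", "body": {"offset": [[0, 0.6, 0], [0, 0.8, 0], [0, 1, 0], [0, 1, 0], [0, 1, 0]], "delta_rot": [[0, 0, 0], [0, 0, 0], [0, 0, 0], [0, 0, 0], [0, 0, 0]]}}

```text
time: 7.43
tool_pos: [0.5423, -0.2059, 0.0656]
tcp_rot: [1.134, 1.153, -0.722]
wrist_force: [-1.0, -0.6, -2.6]
width: 0.225
```

Call:
{"method": "carry_out", "body": {"offset": [[0, 1.2, 0], [0, 1.2, 0], [0, 1.2, 0], [0, 1.2, 0], [0, 1, 0]], "delta_rot": [[0, 0, 0], [0, 0, 0], [0, 0, 0], [0, 0, 0], [0, 0, 0]]}}

```text
time: 7.85
tool_pos: [0.5945, -0.1879, 0.0835]
tcp_rot: [1.134, 1.153, -0.722]
wrist_force: [-0.2, 0.2, -1.7]
width: 0.223
```

Call:
{"method": "carry_out", "body": {"offset": [[0, 0, 0], [0, 0, 0], [0, 0, 0], [0, 0, 0], [0, 0, 0]], "delta_rot": [[0, 0, 0], [0, 0, 0], [0, 0, 0], [0, 0, 0], [0, 0, 0]]}}

```text
time: 8.27
tool_pos: [0.5921, -0.1884, 0.0823]
tcp_rot: [1.135, 1.154, -0.723]
wrist_force: [0.3, -0.1, -2.2]
width: 0.227
```

```bash
python3 geo.py
```

```text
8.2667 [ 0.59209865 -0.18837496  0.08229208] [ 0.28036916 -0.05316375 -2.20735047] [-0.08874716  0.24080787 -0.00873294] 0.22663529331243296 [-0.47  0.17  2.05  0.34  0.73  0.54]
[[ 0.291  0.9    0.324]
 [ 0.101  0.308 -0.946]
 [-0.951  0.308 -0.001]]
rail top in tool: x=-0.0309 + 0.0007 y 10434 ymax 0.10868077059372887 z med -7.59823876753015e-05
A top [0.1975 0.0354 0.1501] bot [0.2049 0.0356 0.1273]
mid top [0.0786 0.0333 0.1117] bot [0.086  0.0334 0.0888]
B top [-0.0403  0.0312  0.0732] bot [-0.0329  0.0313  0.0504]
```

The rail is clear of the flap (end B at -40 mm). Next: raise, level, and carry over to the mat.

Call:
{"method": "carry_out", "body": {"offset": [[-1.5, 0.5, 0], [-2.5, 0.8, 0], [-3, 1, 0], [-3, 1, 0], [-2, 0.7, 0]], "delta_rot": [[0, 0, 0], [0, 0, 0], [0, 0, 0], [0, 0, 0], [0, 0, 0]]}}

```text
time: 8.73
tool_pos: [0.5946, -0.1888, 0.2128]
tcp_rot: [1.134, 1.149, -0.722]
wrist_force: [1.4, -0.9, -1.0]
width: 0.22
```

Call:
{"method": "carry_out", "body": {"offset": [[0, 0, 0], [0, 0, 0], [0, 0, 0], [0, 0, 0], [0, 0, 0]], "delta_rot": [[0, 0, -3.6], [0, 0, -3.6], [0, 0, -3.6], [0, 0, -3.6], [0, 0, -3.6]]}}

```text
time: 9.15
tool_pos: [0.5936, -0.1884, 0.2097]
tcp_rot: [0.961, 1.348, -0.965]
wrist_force: [0.1, -0.2, -2.0]
width: 0.222
```

Call:
{"method": "carry_out", "body": {"offset": [[0, 0.1, -1], [0.2, 0.2, -2], [0.2, 0.2, -2.7], [0.2, 0.2, -2.7], [0.2, 0.2, -2.7]], "delta_rot": [[0, 0, 0], [0, 0, 0], [0, 0, 0], [0, 0, 0], [0, 0, 0]]}}

```text
time: 9.57
tool_pos: [0.5651, -0.0788, 0.2007]
tcp_rot: [0.965, 1.348, -0.962]
wrist_force: [0.2, -0.6, -1.9]
width: 0.222
```

Call:
{"method": "carry_out", "body": {"offset": [[0.2, 0.2, -2.7], [0.2, 0.2, -2.7], [0.2, 0.2, -2.7], [0.2, 0.2, -2.7], [0.2, 0.2, -2.7]], "delta_rot": [[0, 0, 0], [0, 0, 0], [0, 0, 0], [0, 0, 0], [0, 0, 0]]}}

```text
time: 9.98
tool_pos: [0.5306, 0.0522, 0.191]
tcp_rot: [0.964, 1.348, -0.962]
wrist_force: [-0.0, 0.4, -2.4]
width: 0.218
```

```bash
python3 geo.py
```

```text
9.9833 [0.53055432 0.05220294 0.1909543 ] [-0.04100399  0.44746332 -2.40970241] [ 0.00322958 -0.02669488 -0.00227913] 0.2181301323236072 [0.05 0.02 1.95 0.   1.16 1.29]
[[ 0.001  0.946  0.324]
 [ 0.002  0.324 -0.946]
 [-1.     0.001 -0.001]]
rail top in tool: x=-0.0310 + 0.0015 y 10437 ymax 0.10875837714967238 z med 0.00012612846800775317
A top [0.2283 0.2835 0.2219] bot [0.2283 0.2836 0.1979]
mid top [0.1034 0.2813 0.2219] bot [0.1033 0.2813 0.1979]
B top [-0.0216  0.2791  0.222 ] bot [-0.0216  0.2791  0.198 ]
```

Call:
{"method": "carry_out", "body": {"offset": [[0.2, 0.2, -2.7], [0.2, 0.2, -2.7], [0.3, 0.2, -2.7], [0.3, 0.2, -2.4], [0.3, 0.2, -1.8]], "delta_rot": [[0, 0, 0], [0, 0, 0], [0, 0, 0], [0, 0, 0], [0, 0, 0]]}}

```text
time: 10.45
tool_pos: [0.5, 0.1721, 0.178]
tcp_rot: [0.964, 1.349, -0.961]
wrist_force: [-0.1, -0.1, -2.5]
width: 0.225
```

Call:
{"method": "carry_out", "body": {"offset": [[0.3, 0.1, -1.4], [0.2, 0.1, -1], [0.1, 0, -0.5], [0, 0, 0], [0, 0, 0]], "delta_rot": [[0, 0, 0], [0, 0, 0], [0, 0, 0], [0, 0, 0], [0, 0, 0]]}}

```text
time: 10.87
tool_pos: [0.4939, 0.1981, 0.1723]
tcp_rot: [0.962, 1.347, -0.962]
wrist_force: [0.2, -0.1, -1.8]
width: 0.222
```

Call:
{"method": "carry_out", "body": {"offset": [[0, 0, 0], [0, 0, 0], [0, 0, 0], [0, 0, 0], [0, 0, 0]], "delta_rot": [[0, 0, 0], [0, 0, 0], [0, 0, 0], [0, 0, 0], [0, 0, 0]]}}

```text
time: 11.28
tool_pos: [0.4942, 0.1982, 0.1724]
tcp_rot: [0.963, 1.347, -0.963]
wrist_force: [-0.4, -0.2, -1.9]
width: 0.226
```

```bash
python3 geo.py; python3 - <<'E'
from h import *
snap('side','sideE'); snap('top','topE')
a=cv2.imread('pics/sideE.png')[100:384,100:420]; b=cv2.imread('pics/topE.png')[120:320,150:400]
cv2.imwrite('pics/E.png',np.hstack([cv2.resize(a,(400,355)),cv2.resize(b,(400,355))]))
P=np.load('pics/topE.npy'); im=cv2.imread('pics/topE.png'); z=P[...,2]
d=(im.max(2)<60)&(abs(z)<.01); d[:165]=0;d[255:]=0;d[:,:175]=0;d[:,245:]=0
print(cv2.minAreaRect(P[d][:,:2].astype(np.float32)))
E
```

```text
11.2833 [0.4941967  0.19816295 0.17236367] [-0.35678803 -0.19257652 -1.8734101 ] [ 0.02169876 -0.02526766  0.03248283] 0.22621075776362565 [ 0.33  0.04  1.97 -0.    1.13  1.58]
[[ 0.     0.946  0.324]
 [ 0.     0.324 -0.946]
 [-1.     0.     0.   ]]
rail top in tool: x=-0.0309 + 0.0009 y 10426 ymax 0.10865678005936685 z med -9.381217639679069e-05
A top [0.2386 0.4337 0.2032] bot [0.2385 0.4337 0.1792]
mid top [0.1136 0.4314 0.2033] bot [0.1136 0.4314 0.1793]
B top [-0.0114  0.4292  0.2034] bot [-0.0114  0.4292  0.1794]
((0.4917747378349304, 0.20147322118282318), (0.27513882517814636, 0.21489103138446808), 8.086255073547363)
```

View pics/E.png

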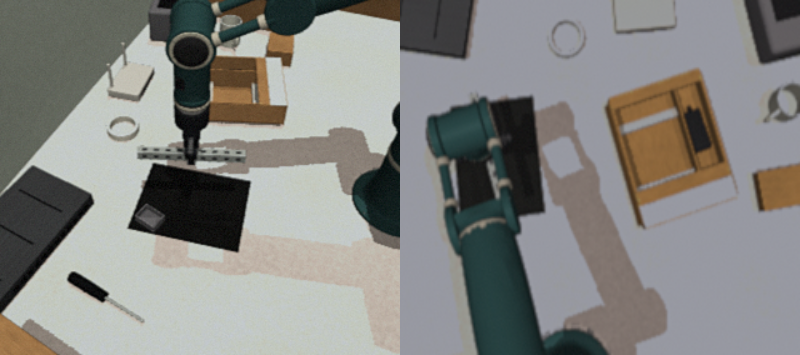

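The final picture shows the rail level in the gripper above the mat, gripped at about mid-length (rail columns 137–245, gripper at 191). The carton, brick, dish, tape and mug are where they were. The underside is at 0.179 m, about 176 mm above the mat, and 4 mm from the mat's centre.

```bash
python3 -c "
from workcell import *
s=read_state();print(abs(s['joint_vel']).max(),s['width']);print(finish_job())"
```

```text
0.0012818110537540799 0.22279246420504828
the job is handed in; nothing more can be done
None
```

The rail is out of the carton and held level and still over the middle of the mat. I handed the job in at about 11.4 s of the 48 s allowed.

**What I did:**
- I gripped the rail at mid-length from above with 70 N. A look under the long flap put end B at carton x of about -104 mm, so the middle was at +21 mm.
- I lifted it about 2 mm off the packing strips and moved it back 35 mm under the long flap.
- I tipped the short-flap end (end A) up 18° through the mouth and drew the rail out 102 mm along its slant. I then raised it, levelled it and carried it to the mat.

**Last checks:**
- **Position:** the rail's underside is about 176 mm above the mat and about 4 mm from its centre.
- **Level and still:** the rail's ends differ in height by less than 1 mm, the grip opening is steady at 0.22 of full, and joint speeds are near zero.
- **Forces:** readings after each move were all under 3 N, about the rail's own weight, so I saw no sign of pressing on the carton.
- **Other objects:** the carton, brick, dish, tape, mug, smallbox and screwdriver look unmoved in the final pictures.

No check failed. The measured yaw of the rail varied by about half a degree between readings (18.8° and 19.3°), which made no difference to the grip.

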